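# Stand two storage tins in the caddy

### The arm

A 7-joint arm with a two-finger parallel gripper is mounted at the origin on the work surface. World frame = base frame: x ahead of the robot, y to its left, z up, the work surface at z = 0. Lengths are in m, angles in rad, forces in N, time in s.
With the tool pointing down it reaches from about 0.4 to 0.85 m from the base axis. Payload 6.9 kg.
Tool frame: the origin (TCP) lies midway between the tips of the shut fingers; the grasp point (between the pads) lies behind it (ctrl.pinch_z is the z of the grasp point in the tool frame, in m); z points along the fingers, y is the line along which they close (so a half turn about z gives the same grasp; the last joint's range is limited). The gripper opens to 85 mm and grips with 20 to 120 N. Pads are 22 mm wide; open, the fingers measure 114 mm over their backs; the gripper's body (76 mm by 85 mm) begins 54 mm behind the grasp point. The pads swing forward as they close: fully open they stand 13 mm farther back than shut.
Start: joints at [1.212, 0.507, -0.238, 1.5, 0.126, 1.149, -0.155], TCP at [0.28, -0.559, 0.231] pointing down, gripper open.
Joint ranges: [-3.08, 3.08], [-0.24, 2.05], [-1.43, 1.35], [0, 2.5], [-1.52, 4.66], [0.17, 1.96], [-2.89, 2.89]. Speed limits (rad/s): [2.39, 2.39, 3.14, 3.14, 3.14, 3.14, 3.14].

### API

Orientations are given as a unit quaternion [w, x, y, z].
In Python, from station import ctrl, get_state, vision, ticket, models gives the robot as it stands. Calls block until the motion is done:
- ctrl.movep(position, orientation): joint-space move of the TCP to a pose.
- ctrl.movel(position, frame=None, max_speed=0.15): straight line of the TCP; frame=None keeps the orientation; max_speed is the mean speed in m/s.
- ctrl.set_joints(angles): joint-space move.
- ctrl.ungrasp() and ctrl.close_gripper(force=None): open the fingers fully, or close them until they stop; force is the grip in N (None keeps the last).
- ctrl.pause(seconds).
- ctrl.ik(position, orientation): joint angles nearest the present ones, or None.
- get_state(): the state.
- vision.grab_frame(name): name is "scene" or "top" or "wrist"; returns (picture, depth): 384x512x3 uint8, blue, green, red; 384x512 float32, m along the optical axis (not along the pixel's ray), 0 where there is no reading.
- vision.camera_info(name): a dict with "mtx" (3x3 intrinsics, pixels), "R" (3x3) and "t" (3): a world point X has camera coordinates R X + t; the wrist camera has in their place "hand_eye" (4x4, takes a point from camera to tool coordinates, whose origin is the TCP and whose axes are the flange's). Camera axes: x right, y down, z forward; pixel columns grow to the right and rows downward; lengths in m; the calibration is good to about 2 mm. The wrist camera is an equidistant fisheye: a pixel r from the principal point sees the ray r / f radians off the axis. A picture is of the moment at which its call begins: read the wrist's pose just before it. camera_info takes no time and is no camera call.
A pose or a line that the arm cannot do raises ctrl.Unreachable and nothing moves.
- ticket.close_job(): hands the job in; it is judged then, once.
Trained networks look in the newest picture that a camera, given by its name, has taken for a name from the list of things; names that differ only in an ending like _2 or _b are one class to them, and where a whole thing is asked for, a point or a joint stands for the part that bears it (a point fixed in the world has none). Each returns a list of dicts, best first, with "p" (0 to 1); they miss things now and then, are a little off and sometimes report something else, mostly with a low value. They report only what shows in the picture. A call takes as long as a camera call. They do not tell look-alikes from the thing itself.
- models.recognise(camera, target): "point" ([column, row] in pixels, amid what is visible of it).
- models.masks_of(camera, target): "mask" (384x512 bool, what is visible of it) and "point" ([column, row] in pixels, amid what is visible of it).
The state is a dict: "time": time; "qpos": joint angles; "qd": joint speeds; "tau": joint torques, N m; "tcp_pos": TCP position; "eef_rot": TCP orientation; "contact_force": force on the tool from outside, world axes, zero at the start; "wrist_torque": the same for the moment, N m; "width": finger opening in m; "gripper_force": force on a finger pad.
Only numpy, scipy, OpenCV 4.12 (cv2) and the standard library are available. Lean on these libraries where they do the work, as an engineer would, in place of code of your own. Each camera call takes 0.05 s, during which the arm holds its last target. There are 200 camera calls.

### The job

Slide the caddy's cover fully open, off the two empty cells, and leave it open. Then stand the two square tins in those cells, one in each (either tin in either cell), upright with the caps up; one tin is lying on its side. The cell floors are set at heights nobody has measured, so feel each tin slowly down onto its floor and let go only then: do not drop it, knock it over or press hard, and leave the other kitchen things where they are.

Things in the scene. Friction and masses are not known exactly. Their poses are not given: they have to be found in the camera images.
- caddy: White plastic utensil caddy, fixed to the table: 72 mm (its x) by 317 mm (its y), 42 mm high, walls 5 mm. Origin under its centre on the table, z up. Its +y half holds two cells side by side in y, each 62 mm (x) by 73 mm (y) inside, 5 mm apart; its -y half is a cutlery tray, not to be filled.
- cell_a (a point): Centre of the mouth of the outer (+y end) cell, at rim height, 42 mm above the table; axes as the caddy's. The cell's floor is a grey panel clamped somewhere from 6 to 36 mm above the table, different each time and not measured; it bears at least 100 N.
- cell_b (a point): Centre of the mouth of the inner cell (next to the caddy's middle), at rim height, 42 mm above the table; axes as the caddy's. Its floor too is clamped at its own unmeasured height, 6 to 36 mm above the table.
- cover (a joint): How far the flat grey cover has slid, in m: 0 = over both cells, 0.156 = fully open, over the cutlery tray (end stop). It slides along the caddy's -y as the value grows; friction about 2.5 N, stays where left. The cover is 72 by 156 mm, its plate lies 43.5 to 47.5 mm above the table.
- cover_rib (a point): Top centre of the grip rib on the middle of the cover: a bar 56 mm long (caddy x), 14 mm thick (caddy y), rising 24 mm above the plate to 71.5 mm above the table. Axes as the caddy's.
- tall_tin: Square aluminium tin, 50 by 50 mm, 112 mm long: body 100 mm, then a black round cap 34 mm across, 12 mm high. 0.15 to 0.31 kg, centre of mass about 52 mm from the base. It starts lying on a flat side, cap roughly away from the robot. Origin at the centre of its base, x axis from base to cap, y and z square to the flat sides. Lying, the origin is 25 mm above the table and z is up.
- short_tin: Square aluminium tin, 50 by 50 mm and 92 mm high overall: body 80 mm, then a black round cap 34 mm across and 12 mm high. About 0.13 to 0.25 kg. It starts standing upright. Origin at the centre of its base, z from base to cap, x and y square to the flat sides.
- bowl: White ceramic bowl, 116 mm across, 50 mm high; origin under its centre. Leave alone.
- egg_cup: Wooden egg cup, 46 mm across, 55 mm high; origin under its centre. Leave alone.
- pan: Aluminium pan, 180 mm across, 45 mm high, handle along its +x to 250 mm from the centre; origin under its centre. Leave alone.
- whisk: Steel whisk lying on the table, 260 mm long along its x, 44 mm high; origin under its middle, handle to its -x. Leave alone.
- chopstick_1: Wooden chopstick, 220 mm long (x), 7 mm thick, flat on the table; origin at its centre. Leave alone.
- chopstick_2: Wooden chopstick, 220 mm long (x), 7 mm thick, laid across the other; origin at its centre. Leave alone.
- mug: Ceramic mug, 80 mm across, 90 mm high, handle at its +y; origin under its centre. Leave alone.
Not all that is in view belongs to the job. What is shaped like the tall_tin but orange, red or yellow is not meant.

How it is judged:
On the way:
1. the cover is slid fully open (at least 145 of its 156 mm) (value of joint cover above 0.145 m), for 0.2 s.
At the end, for the whole second after the job is handed in: The cover is still open (at least 145 mm). One tin stands in each of the two cells: base centre within 20 mm of the cell's centre, base at least 4 mm below the rim, within 0.1 rad of upright with the cap up, both at rest (below 20 mm/s) (value of joint cover above 0.145 m and ((horizontal distance between tall_tin and cell_a below 0.02 m and z of tall_tin in the frame of cell_a below -0.004 m and angle between tall_tin's own x axis and vertical below 0.1 rad and horizontal distance between short_tin and cell_b below 0.02 m and z of short_tin in the frame of cell_b below -0.004 m and angle between short_tin's own z axis and vertical below 0.1 rad) or (horizontal distance between tall_tin and cell_b below 0.02 m and z of tall_tin in the frame of cell_b below -0.004 m and angle between tall_tin's own x axis and vertical below 0.1 rad and horizontal distance between short_tin and cell_a below 0.02 m and z of short_tin in the frame of cell_a below -0.004 m and angle between short_tin's own z axis and vertical below 0.1 rad)) and linear speed of each of tall_tin, short_tin below 0.02 m/s); the robot touches nothing.
It fails at once if the tall tin is dropped or knocked over (it moves faster than 0.25 m/s while the fingers do not hold it) (contact force between the fingers and tall_tin below 1 N and linear speed of tall_tin above 0.25 m/s).
It fails at once if the short tin is dropped or knocked over (it moves faster than 0.25 m/s while the fingers do not hold it) (contact force between the fingers and short_tin below 1 N and linear speed of short_tin above 0.25 m/s).
It fails at once if the tall tin is pressed on the caddy with more than 60 N (contact force between tall_tin and caddy above 60 N).
It fails at once if the short tin is pressed on the caddy with more than 60 N (contact force between short_tin and caddy above 60 N).
It fails at once if other kitchen things are shifted by more than 30 mm (distance of any of bowl, egg_cup, pan, whisk, chopstick_1, chopstick_2, mug from where it was at the start of the episode above 0.03 m).
It also fails if it takes over 64 s, if anything falls off the work surface, if the arm or the gripper's body presses on something with over 40 N, if the wrist force passes 120 N, or if a joint passes its speed limit or range.

## Working session

There is one attempt and no reset: what is moved stays moved. The work goes in short steps, each a Python script; the robot and the scene stay as the last script left them, time stands still between calls to the robot, and variables do not carry over. Pictures are saved under pics/ and viewed, at most 10 in all, crops included, and the job is handed in when it is done.

```bash
ls; mkdir -p pics
python3 - <<'E'
from station import ctrl,get_state,vision,models
import cv2,numpy as np
print(ctrl.pinch_z)
ims=[]
for c in("scene","top"):
    im,d=vision.grab_frame(c); ims.append(im)
    i=vision.camera_info(c); print(c,np.round(i["mtx"],1).tolist(),np.round(i["R"],3).tolist(),np.round(i["t"],3).tolist())
    K,R,t=i["mtx"],np.array(i["R"]),np.array(i["t"])
    for n in("caddy","cover_rib","tall_tin","short_tin","bowl","mug","pan","egg_cup","whisk","chopstick_1"):
        for r in models.masks_of(c,n)[:3]:
            m=r["mask"]; v,u=np.nonzero(m&(d>0)); z=d[v,u]
            P=(np.c_[(u-K[0][2])/K[0][0]*z,(v-K[1][2])/K[1][1]*z,z]-t)@R
            if len(P): print(n,round(r["p"],2),np.round(r["point"]),"med",np.round(np.median(P,0),3),"lo",np.round(np.percentile(P,2,0),3),"hi",np.round(np.percentile(P,98,0),3),len(P))
cv2.imwrite("pics/a.png",ims[0]);cv2.imwrite("pics/b.png",ims[1])
print(get_state())
E
```

```text
pics
-0.0187
scene [[404.0, 0.0, 255.1], [0.0, 404.0, 194.3], [0.0, 0.0, 1.0]] [[-0.479, 0.877, 0.02], [0.479, 0.281, -0.832], [-0.735, -0.389, -0.555]] [0.127, -0.219, 1.513]
caddy 0.59 [194. 220.] med [0.636 0.022 0.033] lo [ 0.578 -0.163  0.002] hi [0.664 0.15  0.069] 3545
caddy 0.18 [309. 231.] med [0.541 0.3   0.047] lo [0.472 0.269 0.006] hi [0.579 0.32  0.052] 958
cover_rib 0.55 [203. 214.] med [0.62  0.045 0.047] lo [ 0.577 -0.037  0.043] hi [0.652 0.114 0.072] 1147
tall_tin 0.91 [435. 241.] med [0.425 0.572 0.048] lo [ 0.345  0.545 -0.001] hi [0.443 0.599 0.051] 992
tall_tin 0.81 [285. 294.] med [0.757 0.331 0.049] lo [0.688 0.3   0.008] hi [0.793 0.356 0.052] 1341
tall_tin 0.7 [358. 214.] med [0.405 0.376 0.042] lo [0.339 0.335 0.001] hi [0.444 0.413 0.051] 976
short_tin 0.71 [123. 154.] med [ 0.495 -0.341  0.05 ] lo [ 0.338 -0.478  0.   ] hi [ 0.509 -0.323  0.093] 636
short_tin 0.67 [255. 178.] med [0.402 0.082 0.045] lo [0.372 0.058 0.   ] hi [0.417 0.099 0.057] 282
bowl 0.82 [222. 171.] med [ 0.377 -0.052  0.033] lo [ 0.341 -0.098  0.002] hi [0.45 0.01 0.05] 807
mug 0.6 
[... 2537 characters left out ...]
1,  0.50751039, -0.23759184,  1.50019838,  0.12572754,
        1.14889249, -0.1547764 ]), 'qd': array([ 5.03462444e-04, -1.01552814e-03,  5.29423516e-04,  1.57099844e-03,
       -2.80580351e-05,  5.68288583e-04, -2.26086524e-03]), 'tau': array([ 2.90558919e-04, -6.20373201e+01, -2.18523860e+00, -2.49963623e+01,
        1.37332830e-02,  2.45963543e-03, -4.35231627e-06]), 'tcp_pos': array([ 0.28011958, -0.55870423,  0.23126879]), 'eef_rot': array([-1.13430532e-05,  9.73115173e-01,  2.30319037e-01, -1.12272208e-05]), 'contact_force': array([ 0.60709201,  0.86576921, -0.04317927]), 'wrist_torque': array([-0.0190501 ,  0.02772838,  0.00516022]), 'gripper_force': 0.0, 'width': 0.08540647988698083}
```

View pics/a.png

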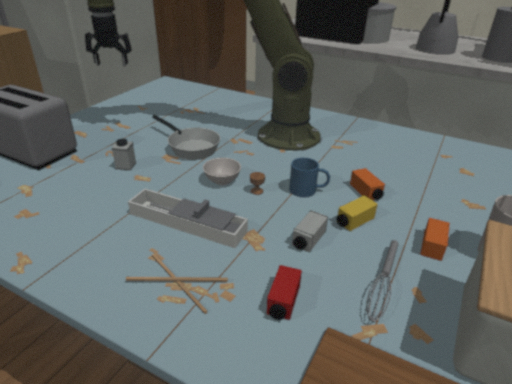

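View pics/b.png

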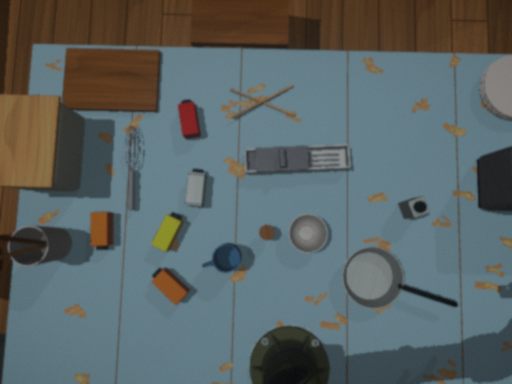

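The pictures show the silver tall tin at top (196,189) / scene (309,231). The red, yellow and orange ones are decoys. The short tin stands at top (418,206), and the caddy is at (297,158) with its cover on the left, +y, half. Next I'll measure yaws from depth in both views and check reach.

```bash
cat > h.py <<'E'
from station import ctrl,get_state,vision,models,ticket
import cv2,numpy as np
from scipy.spatial.transform import Rotation as Ro
def cloud(c):
    im,d=vision.grab_frame(c); i=vision.camera_info(c); K,R,t=map(np.array,(i["mtx"],i["R"],i["t"]))
    v,u=np.nonzero(d>0); z=d[v,u]
    return (np.c_[(u-K[0,2])/K[0,0]*z,(v-K[1,2])/K[1,1]*z,z]-t)@R, im[v,u]
def box(P,lo,hi): return P[((P>lo)&(P<hi)).all(1)]
def rect(Q):
    # robust rectangle: trim by a voxel-count filter
    k=np.round(Q[:,:2]/.004).astype(int); _,inv,n=np.unique(k,axis=0,return_inverse=True,return_counts=True)
    (c,s,a)=cv2.minAreaRect((Q[:,:2]*1000).astype(np.float32)); return np.round(c,1),np.round(s,1),round(a,1)
def quat(x,y,z):
    q=Ro.from_matrix(np.c_[x,y,z]).as_quat(); return q[[3,0,1,2]]
def tool(yaw,tilt):
    """closing axis = horizontal, normal to heading yaw; tilt 0 = down, +90deg = pointing along heading"""
    h=np.array([np.cos(yaw),np.sin(yaw),0]); z=h*np.sin(tilt)-np.array([0,0,1])*np.cos(tilt)
    y=np.array([np.sin(yaw),-np.cos(yaw),0])
    return np.c_[np.cross(y,z),y,z]
def q4(M): return Ro.from_matrix(M).as_quat()[[3,0,1,2]]
def tcp(p,M): return np.array(p)-M[:,2]*ctrl.pinch_z   # TCP for a wanted pinch point
E
python3 - <<'E'
from h import *
for c in("top","scene"):
    P,col=cloud(c)
    for n,lo,hi in [("caddyrim",(.55,-.19,.037),(.69,.18,.049)),("cover",(.55,-.19,.0455),(.69,.18,.049)),("rib",(.56,-.1,.064),(.68,.13,.08)),("tall_top",(.44,.25,.046),(.6,.34,.056)),
      ("tall_all",(.44,.25,.012),(.6,.34,.056)),("short_body",(.43,-.4,.074),(.54,-.29,.085)),("short_cap",(.43,-.4,.088),(.54,-.29,.1)),("short_all",(.43,-.4,.015),(.54,-.29,.1))]:
        Q=box(P,lo,hi)
        if len(Q)>5: print(c,n,len(Q),*rect(Q),"med",np.round(np.median(Q,0),4))
# reach check
q=get_state()["qpos"]
for n,p,M in [("rib",(.614,.037,.07),tool(0,0)),("ribend",(.614,-.12,.07),tool(0,0))]+[(f"pick{t}",(.52,.29,.03),tool(0,-np.radians(t))) for t in(20,30,35,40,45,50)]+[(f"place{t}",(.614,.107,.2),tool(0,np.radians(90-t))) for t in(20,30,35,40,45,50)]+[("short",(.48,-.34,.07),tool(np.pi/2,0)),("short2",(.48,-.34,.07),tool(-np.pi/2,0))]:
    r=ctrl.ik(tcp(p,M),q4(M)); print(n,None if r is None else np.round(r,2))
E
```

```text
top caddyrim 1270 [617.3  -8.9] [ 72.8 317.4] 4.2 med [0.6119 0.0244 0.0457]
top cover 676 [613.8  39. ] [ 71.9 218.8] 4.1 med [0.612  0.045  0.0471]
top rib 92 [613.5  37.9] [55.5 12.1] 1.5 med [0.6122 0.038  0.0708]
top tall_top 506 [515.4 293.2] [50.2 99.2] 87.2 med [0.5163 0.2929 0.0496]
top tall_all 659 [521.4 293.1] [ 51.  112.3] 86.4 med [0.5166 0.2907 0.0489]
top short_body 193 [ 478.3 -354.2] [50.1 50.7] 20.2 med [ 0.4756 -0.3464  0.0787]
top short_cap 104 [ 478.4 -354.4] [28.5 33.9] 2.1 med [ 0.4782 -0.354   0.0913]
top short_all 462 [ 478.2 -353.9] [50.1 51.3] 20.2 med [ 0.4758 -0.342   0.0782]
scene caddyrim 1373 [619.6  -8.9] [ 77.3 318.9] 4.0 med [0.625  0.0421 0.0463]
scene cover 822 [618.1   5.6] [ 75.2 221.6] 4.8 med [0.6192 0.0523 0.0472]
scene rib 106 [616.5  39.1] [57.1 16.3] 4.4 med [0.6193 0.0404 0.0709]
scene tall_top 520 [516.9 293.6] [ 50.8 102.3] 85.8 med [0.5222 0.2948 0.0495]
scene tall_all 909 [523.8 293.5] [ 51.5 116. ] 85.8 med [0.54   0.2987 0.048 ]
scene short_body 103 [ 482.3 -351.1] [46.6 49.7] 19.7 med [ 0.4934 -0.3403  0.0796]
scene short_cap 52 [
[... 223 characters left out ...]
1  0.18  0.76 -1.58]
pick20 [-0.23  0.88 -0.43  1.52  0.16  1.1  -2.23]
pick30 [-0.2   0.98 -0.46  1.37  0.11  1.31 -2.19]
pick35 [-0.2   1.03 -0.47  1.29  0.09  1.42 -2.17]
pick40 [-0.2   1.08 -0.45  1.22  0.05  1.52 -2.15]
pick45 [-0.22  1.12 -0.42  1.14 -0.    1.62 -2.12]
pick50 [-0.23  1.17 -0.39  1.06 -0.05  1.72 -2.1 ]
place20 None
place30 [ 0.15  0.62 -0.83  2.48  2.37  1.16  2.1 ]
place35 [ 0.07  0.5  -0.63  2.42  2.37  0.89  2.08]
place40 [-0.04  0.43 -0.44  2.36  2.34  0.65  2.11]
place45 [-0.31  0.38 -0.04  2.29  2.39  0.38  2.04]
place50 [-0.44  0.37  0.15  2.22  2.23  0.18  2.21]
short [ 0.84  0.67 -0.43  1.81  0.39  0.74  0.2 ]
short2 [ 0.42  0.66  0.25  1.82 -0.24  0.7  -2.34]
```

Run:
```python
import cv2,numpy as np
a=cv2.imread("pics/a.png")[175:255,115:260];b=cv2.imread("pics/b.png")[135:185,235:365]
f=lambda i:cv2.convertScaleAbs(cv2.resize(i,(780,int(780*i.shape[0]/i.shape[1])),interpolation=cv2.INTER_CUBIC),alpha=1.5)
b=f(b);a=cv2.resize(f(a),None,fx=.65,fy=.65);a=cv2.copyMakeBorder(a,0,0,0,780-a.shape[1],0)
cv2.imwrite("pics/c.png",np.vstack([a,b])[:600])
```

```text
(no output)
```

View pics/c.png

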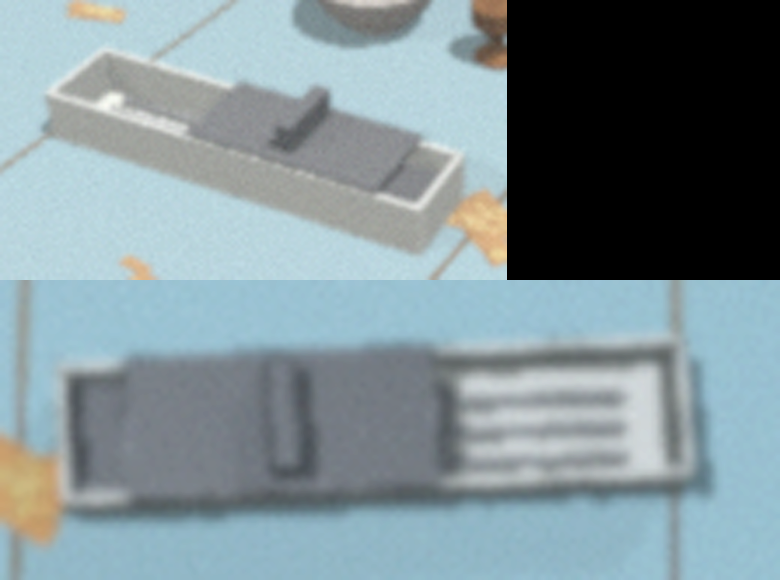

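The zoom settles it. The cover is already about 31 mm open, with the cell_a floor visible at its +y end, so the caddy's +y is world +y at a yaw of about 4°. Next I'll slide the cover.

```bash
cat >> h.py <<'E'
CY=np.radians(4.1); CO=np.array([.618,-.009])
def cad(x,y): return CO+np.array([[np.cos(CY),-np.sin(CY)],[np.sin(CY),np.cos(CY)]])@[x,y]
def S(*k):
    s=get_state(); print(round(s["time"],2),"tcp",np.round(s["tcp_pos"],4),"F",np.round(s["contact_force"],1),"w",round(s["width"],4),"g",round(s["gripper_force"],1),*k)
    return s
E
python3 - <<'E'
from h import *
M=tool(CY,0); r=cad(0,.0475); print(r)
ctrl.movep([*r,.12],q4(M)); S()
ctrl.movel([*r,.052],max_speed=.1); S()
ctrl.close_gripper(30); S()
e=cad(0,-.0755); ctrl.movel([*e,.052],max_speed=.08); S()
ctrl.ungrasp(); ctrl.movel([*e,.16],max_speed=.2); S()
P,_=cloud("top"); Q=box(P,(.56,-.2,.064),(.68,.13,.08)); print(rect(Q))
# floors
for n,y in(("a",.117),("b",.039)):
    c=cad(0,y)
    for cam in("top","scene"):
        P,_=cloud(cam); Q=box(P,(*(c-.022),0),(*(c+.022),.06)); print(n,cam,c,len(Q),np.round(np.median(Q,0),4) if len(Q) else "")
M=tool(CY+np.pi,0)
for yaw in(0,np.pi):
  F=np.diag([-1,-1,1.]) if yaw else np.eye(3)
  for t in(30,40,45):
    for n,p,M in(("pick",(.5358,.2922,.03),tool(np.radians(-3.2),-np.radians(t))@F),("place",(*cad(0,.117),.2),tool(CY,np.radians(90-t))@F),("low",(*cad(0,.117),.076),tool(CY,np.radians(90-t))@F)):
      k=ctrl.ik(tcp(p,M),q4(M)); print(yaw>0,t,n,None if k is None else np.round(k,2))
E
```

```text
[0.61460387 0.03837844]
3.66 tcp [0.6148 0.037  0.1201] F [0.4 0.8 0.1] w 0.0852 g 0.0
4.49 tcp [0.615  0.0384 0.0525] F [ 0.6 -0.4  0.7] w 0.0854 g 0.0
5.14 tcp [0.6147 0.0383 0.0523] F [-1.8 -1.2  3.4] w 0.013 g 34.0
6.83 tcp [ 0.6236 -0.0851  0.0523] F [-0.8  0.4  5.4] w 0.013 g 34.4
8.21 tcp [ 0.6228 -0.0844  0.1592] F [-0.8  1.7 -1. ] w 0.0856 g 0.0
(array([617.2, -85. ]), array([44.6, 14.5]), 4.8)
a top [0.6096348  0.10770057] 208 [0.6095 0.108  0.0218]
a scene [0.6096348  0.10770057] 145 [0.6037 0.1067 0.0218]
b top [0.6152116  0.02990019] 203 [0.6162 0.0294 0.0261]
b scene [0.6152116  0.02990019] 150 [0.6122 0.0287 0.0266]
False 30 pick [-0.24  0.98 -0.36  1.33  0.03  1.32 -2.16]
False 30 place None
False 30 low None
False 40 pick [-0.23  1.08 -0.36  1.17 -0.03  1.53 -2.12]
False 40 place [-0.57  0.42  0.36  2.38  3.06  0.5   1.42]
False 40 low [-0.54  0.77  0.36  2.48  3.14  0.92  1.25]
False 45 pick [-0.23  1.13 -0.36  1.1  -0.06  1.64 -2.12]
False 45 place [-0.56  0.39  0.36  2.31  3.08  0.31  1.42]
False 45 low [-0.54  0.7   0.36  2.42  3.19  0.72  1.24]
True 30 pick [ 0.06  1.21 -1.15  1.32  0.62  1.51  0.48]
True 30 place None
True 30 low None
True 40 pick [ 0.04  1.3  -1.18  1.17  0.56  1.69  0.53]
True 40 place [-0.02  0.42 -0.41  2.38  2.5   0.61 -1.1 ]
True 40 low [-0.15  0.73 -0.25  2.48  2.76  0.97 -1.39]
True 45 pick [ 0.03  1.35 -1.2   1.09  0.53  1.77  0.54]
True 45 place [ 0.08  0.4  -0.51  2.3   2.25  0.48 -0.83]
True 45 low [-0.07  0.68 -0.35  2.41  2.65  0.8  -1.25]
```

Run:
```python
from h import *
F=np.diag([-1,-1,1.]); T=np.radians(45)
M=tool(np.radians(-3.2),-T)@F; p=np.array([.5358,.2922,.031])
ctrl.movep(tcp(p-M[:,2]*.11+[0,0,.03],M),q4(M)); s=S(np.round(get_state()["qpos"],2))
ctrl.movel(tcp(p,M),max_speed=.15); S()
ctrl.close_gripper(60); S()
ctrl.movel(tcp(p+[0,0,.03],M),max_speed=.1); S()
im,_=vision.grab_frame("scene"); cv2.imwrite("pics/d.png",im)
M2=tool(CY,np.pi/2-T)@F
for z in(.2,.25):
  k=ctrl.ik(tcp([*cad(0,.117),z],M2),q4(M2)); print(None if k is None else np.round(k,2))
  k=ctrl.ik(tcp(p+[0,0,z-.03],M),q4(M)); print(None if k is None else np.round(k,2))
```

```text
Traceback (most recent call last):
station.Unreachable: the arm cannot take that pose within its joint ranges
```

Run:
```python
from h import *
p=np.array([.5358,.2922,.031])
for f in(0,1):
  F=np.diag([-1,-1,1.]) if f else np.eye(3)
  for t in(42,45):
    M=tool(np.radians(-3.2),-np.radians(t))@F
    for n,o in(("v60",[0,0,.06]),("v80",[0,0,.08]),("v150",[0,0,.15]),("v200",[0,0,.2]),("ax60",-M[:,2]*.06),("ax80",-M[:,2]*.08)):
      k=ctrl.ik(tcp(p+o,M),q4(M)); print(f,t,n,None if k is None else np.round(k,2))
```

```text
0 42 v60 [-0.23  1.03 -0.35  1.12 -0.07  1.66 -2.13]
0 42 v80 [-0.23  1.01 -0.35  1.11 -0.08  1.69 -2.14]
0 42 v150 [-0.24  0.94 -0.34  1.05 -0.11  1.8  -2.15]
0 42 v200 [-0.25  0.91 -0.34  1.   -0.13  1.89 -2.17]
0 42 ax60 [-0.23  1.11 -0.35  0.97 -0.05  1.74 -2.12]
0 42 ax80 [-0.23  1.12 -0.35  0.9  -0.05  1.8  -2.12]
0 45 v60 [-0.23  1.06 -0.35  1.08 -0.09  1.72 -2.13]
0 45 v80 [-0.23  1.04 -0.35  1.07 -0.1   1.74 -2.13]
0 45 v150 [-0.24  0.98 -0.34  1.02 -0.13  1.85 -2.16]
0 45 v200 [-0.25  0.94 -0.34  0.96 -0.15  1.94 -2.18]
0 45 ax60 [-0.23  1.15 -0.35  0.91 -0.06  1.81 -2.12]
0 45 ax80 [-0.24  1.16 -0.35  0.83 -0.07  1.87 -2.12]
1 42 v60 [ 0.04  1.26 -1.22  1.12  0.5   1.79  0.51]
1 42 v80 [ 0.04  1.24 -1.22  1.1   0.48  1.81  0.51]
1 42 v150 [ 0.03  1.16 -1.24  1.05  0.42  1.9   0.49]
1 42 v200 [ 0.01  1.1  -1.2   0.99  0.35  1.96  0.51]
1 42 ax60 [ 0.    1.3  -1.2   0.96  0.54  1.87  0.59]
1 42 ax80 [-0.02  1.29 -1.19  0.89  0.53  1.92  0.61]
1 45 v60 [ 0.03  1.28 -1.22  1.07  0.48  1.84  0.52]
1 45 v80 [ 0.03  1.26 -1.23  1.06  0.46  1.86  0.51]
1 45 v150 [ 0.02  1.18 -1.23  1.01  0.39  1.94  0.5 ]
1 45 v200 [-0.08  1.02 -0.83  0.96  0.12  1.95  0.71]
1 45 ax60 [-0.01  1.33 -1.19  0.9   0.52  1.92  0.6 ]
1 45 ax80 [-0.04  1.31 -1.12  0.83  0.47  1.96  0.66]
```

Run:
```python
from h import *
F=np.diag([-1,-1,1.]); T=np.radians(45)
M=tool(np.radians(-3.2),-T)@F; p=np.array([.5358,.2922,.031])
ctrl.movep(tcp(p+[0,0,.13],M),q4(M)); S()
ctrl.movel(tcp(p,M),max_speed=.12); S(np.round(get_state()["qpos"],2))
ctrl.close_gripper(60); S()
ctrl.movel(tcp(p+[0,0,.14],M),max_speed=.15); S()
im,_=vision.grab_frame("scene"); cv2.imwrite("pics/d.png",im)
M2=tool(CY,np.pi/2-T)@F
for z in(.2,.25):
  k=ctrl.ik(tcp([*cad(0,.117),z],M2),q4(M2)); print(None if k is None else np.round(k,2))
```

```text
10.28 tcp [0.5229 0.2926 0.1478] F [-0.3  0.7  1.3] w 0.0854 g 0.0
11.52 tcp [0.5229 0.2933 0.0187] F [0.7 1.  0.2] w 0.0854 g 0.0 [ 0.03  1.34 -1.19  1.09  0.52  1.77  0.55]
11.94 tcp [0.5229 0.2929 0.0184] F [2.7 0.  3.1] w 0.0494 g 62.3
13.03 tcp [0.5225 0.2926 0.1566] F [ 1.   0.4 -2.6] w 0.0492 g 61.9
[ 0.3   0.47 -0.84  2.3   2.08  0.62 -0.64]
[ 0.44  0.4  -1.01  2.24  1.82  0.58 -0.37]
```

View pics/d.png

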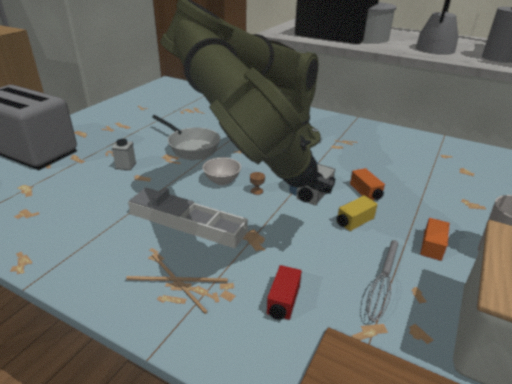

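The tall tin is held level with its cap facing away from the robot, the cover sits over the tray, and both cells are open. Next I'll upright the tin over cell_a and feel it down.

```bash
cat >> h.py <<'E'
def feel(xy,M,z0,zmin,dz=.0015,thr=5):
    """step the pinch point down from z0 until the upward force has risen by thr"""
    ctrl.pause(.3); f0=np.mean([get_state()["contact_force"] for _ in range(3)],0); z=z0
    while z>zmin:
        z-=dz; ctrl.movel(tcp([*xy,z],M),max_speed=.02); d=get_state()["contact_force"]-f0
        if np.hypot(d[0],d[1])>12 : print("side",np.round(d,1))
        if abs(d[2])>thr or np.hypot(d[0],d[1])>25: break
    S("dF",np.round(d,1),"pinch z",round(z,4)); return z
E
python3 - <<'E'
from h import *
F=np.diag([-1,-1,1.]); T=np.radians(45); M2=tool(CY,np.pi/2-T)@F
c=cad(-.0066,.117)
ctrl.movep(tcp([*c,.21],M2),q4(M2)); S(np.round(get_state()["qpos"],2))
for cam in("top","scene"):
    im,_=vision.grab_frame(cam)
    cv2.imwrite(f"pics/e_{cam}.png",im)
P,_=cloud("scene"); Q=box(P,(.55,.04,.14),(.68,.18,.26)); 
P,_=cloud("top"); Q=box(P,(.56,.05,.14),(.68,.17,.3)); print(len(Q))
a=cv2.imread("pics/e_scene.png")[80:260,130:370];b=cv2.imread("pics/e_top.png")[90:230,160:350]
f=lambda i:cv2.resize(i,None,fx=400/i.shape[1],fy=400/i.shape[1],interpolation=cv2.INTER_CUBIC)
a,b=f(a),f(b);h=max(len(a),len(b));pad=lambda i:cv2.copyMakeBorder(i,0,h-len(i),0,0,0)
cv2.imwrite("pics/e.png",np.hstack([pad(a),pad(b)]))
E
```

```text
14.54 tcp [0.6174 0.1085 0.1972] F [ 0.5 -0.3 -2.3] w 0.0498 g 62.4 [ 0.31  0.44 -0.85  2.3   2.05  0.6  -0.61]
904
```

View pics/e.png

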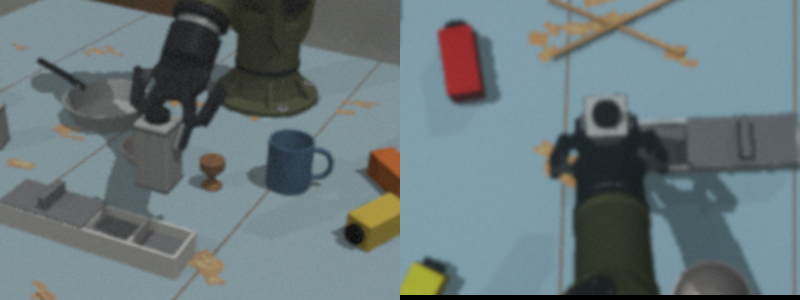

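The tin is upright above cell_a, cap up. I'll check its centre against the cell, then feel it down.

Run:
```python
from h import *
import sys
F=np.diag([-1,-1,1.]); T=np.radians(45); M2=tool(CY,np.pi/2-T)@F
c=cad(-.0066,.117); g=cad(0,.117)
for cam in("top","scene"):
    P,_=cloud(cam)
    for n,lo,hi in(("body",.232,.246),("cap",.248,.258)):
        Q=box(P,(.57,.06,lo),(.66,.15,hi)); print(cam,n,len(Q),*rect(Q),np.round(np.median(Q,0),4)); 
        if (cam,n)==("top","cap"): m=np.array(rect(Q)[0])/1000
print("cell",g,"cap err",m-g)
if np.hypot(*(m-g))>.006: sys.exit("off")
ctrl.movel(tcp([*c,.122],M2),max_speed=.12); S()
z=feel(c,M2,.122,.070)
```

```text
top body 346 [603.2 104.7] [89.  64.5] 89.6 [0.5951 0.1059 0.2375]
top cap 157 [586.6 105.6] [69.8 61.3] 46.0 [0.6065 0.1081 0.2501]
scene body 357 [605.  104.8] [69.4 89.4] 0.1 [0.6135 0.1208 0.2381]
scene cap 187 [587.8 107.9] [70.2 64.4] 44.5 [0.5973 0.1087 0.2506]
cell [0.6096348  0.10770057] cap err [-0.0230348  -0.00210057]off
```

Run:
```python
from h import *
import sys
F=np.diag([-1,-1,1.]); T=np.radians(45); M2=tool(CY,np.pi/2-T)@F
c=cad(-.0066,.117); g=cad(0,.117)
P,_=cloud("scene"); R=np.array([[np.cos(CY),-np.sin(CY)],[np.sin(CY),np.cos(CY)]])
def loc(P): return np.c_[(P[:,:2]-g)@R,P[:,2]]
L=loc(P); 
for z in(.15,.17,.19,.21):
    Q=box(L,(.01,-.022,z),(.045,.02,z+.02)); print("front x @",z,len(Q),np.round(np.median(Q[:,0]),4) if len(Q) else "")
Q=box(L,(-.02,.015,.15),(.022,.035,.19)); print("side y",len(Q),np.round(np.median(Q[:,1]),4))
P,_=cloud("top"); L=loc(P); Q=box(L,(-.03,-.024,.233),(.045,.024,.245)); print("body top x max",np.round(np.percentile(Q[:,0],[95,99]),4))
Q=box(L,(-.017,-.025,.247),(.03,.025,.258)); print("cap",np.round(np.percentile(Q,[2,98],0),4))
```

```text
front x @ 0.15 121 0.0264
front x @ 0.17 122 0.0265
front x @ 0.19 131 0.0265
front x @ 0.21 134 0.0267
side y 119 0.0255
body top x max [0.0236 0.0251]
cap [[-0.0154 -0.0146  0.2474]
 [ 0.0144  0.0155  0.2529]]
```

The tin is centred within 1.5 mm and is plumb. Going down.

Run:
```python
from h import *
F=np.diag([-1,-1,1.]); T=np.radians(45); M2=tool(CY,np.pi/2-T)@F; c=cad(-.0066,.117)
ctrl.movel(tcp([*c,.115],M2),max_speed=.12); S()
z=feel(c,M2,.115,.070)
```

```text
15.88 tcp [0.6165 0.1084 0.1024] F [ 0.3 -0.1 -2.4] w 0.0493 g 62.4
19.93 tcp [0.6167 0.1084 0.0803] F [-2.1 -0.9  5. ] w 0.0493 g 63.3 dF [-2.4 -0.2  7.5] pinch z 0.0925
```

Contact came at a floor height of about 22 mm, matching the depth reading of 21.8. Now I'll release, back off along the tool axis, and check.

Run:
```python
from h import *
F=np.diag([-1,-1,1.]); T=np.radians(45); M2=tool(CY,np.pi/2-T)@F; c=cad(-.0066,.117)
ctrl.ungrasp(); S()
p=np.array([*c,.0925])
ctrl.movel(tcp(p-M2[:,2]*.13,M2),max_speed=.15); S()
g=cad(0,.117);R=np.array([[np.cos(CY),-np.sin(CY)],[np.sin(CY),np.cos(CY)]])
for cam in("top","scene"):
    P,_=cloud(cam); L=np.c_[(P[:,:2]-g)@R,P[:,2]]
    for n,lo,hi in(("body",.115,.1265),("cap",.13,.14)):
        Q=box(L,(-.045,-.04,lo),(.045,.04,hi)); print(cam,n,*rect(Q))
P,_=cloud("top"); Q=box(P,(.43,-.4,.07),(.54,-.3,.1)); print("short",rect(Q))
for a in(110.2,-69.8,20.2,-159.8):
    M=tool(np.radians(a),0)
    for n,q in(("up",(.479,-.354,.16)),("dn",(.479,-.354,.065))):
        k=ctrl.ik(tcp(q,M),q4(M)); print(a,n,None if k is None else np.round(k,2))
for a in(94.1,-85.9):
    M=tool(np.radians(a),0); k=ctrl.ik(tcp([*cad(0,.039),.15],M),q4(M)); print(a,"place",None if k is None else np.round(k,2))
```

```text
20.38 tcp [0.6163 0.1082 0.0792] F [-0.1 -0.7  0.6] w 0.0854 g 0.0Traceback (most recent call last):
  File "<stdin>", line 5, in <module>
station.Unreachable: the arm cannot follow that straight line within its joint ranges
```

Run:
```python
from h import *
F=np.diag([-1,-1,1.]); T=np.radians(45); M2=tool(CY,np.pi/2-T)@F; c=cad(-.0066,.117)
p=np.array([*c,.0925])
ctrl.movel(tcp(p+[0,0,.12],M2),max_speed=.15); S()
g=cad(0,.117);R=np.array([[np.cos(CY),-np.sin(CY)],[np.sin(CY),np.cos(CY)]])
P,_=cloud("scene"); L=np.c_[(P[:,:2]-g)@R,P[:,2]]
for n,lo,hi in(("body",.115,.1265),("cap",.13,.14)):
    Q=box(L,(-.045,-.04,lo),(.045,.04,hi)); print(n,*rect(Q))
P,_=cloud("top"); Q=box(P,(.43,-.4,.07),(.54,-.3,.1)); print("short",rect(Q))
for a in(110.2,-69.8,20.2,-159.8):
    M=tool(np.radians(a),0)
    for n,q in(("up",(.479,-.354,.16)),("dn",(.479,-.354,.065))):
        k=ctrl.ik(tcp(q,M),q4(M)); print(a,n,None if k is None else np.round(k,2))
for a in(94.1,-85.9):
    M=tool(np.radians(a),0); k=ctrl.ik(tcp([*cad(0,.039),.15],M),q4(M)); print(a,"place",None if k is None else np.round(k,2))
```

```text
21.33 tcp [0.6159 0.1079 0.1985] F [-0.3  0.4 -0.6] w 0.0856 g 0.0
body [4.  1.4] [50.  49.8] 1.0
cap [3.6 0.7] [32.3 30.5] 26.8
short (array([ 478. , -354.1]), array([50.8, 50.9]), 21.0)
110.2 up [ 1.24  0.79 -1.18  1.7   0.79  1.21  0.21]
110.2 dn [ 1.22  0.93 -1.15  1.79  0.96  1.11  0.07]
-69.8 up [ 0.87  0.57 -0.44  1.7   0.29  0.94 -2.47]
-69.8 dn [ 0.74  0.67 -0.24  1.8   0.23  0.71 -2.41]
20.2 up [ 1.02  0.61 -0.69  1.7   0.45  0.99 -1.06]
20.2 dn [ 1.07  0.78 -0.81  1.79  0.71  0.89 -1.28]
-159.8 up [ 1.25  0.82 -1.23  1.7   0.81  1.23  1.75]
-159.8 dn [ 1.24  0.97 -1.23  1.79  1.01  1.17  1.6 ]
94.1 place [ 0.24  0.63 -0.55  1.66  0.38  0.97 -0.37]
-85.9 place [-0.42  0.64  0.56  1.67 -0.4   0.95 -2.79]
```

Run:
```python
from h import *
M=tool(np.radians(110.6),0); s=[.4785,-.354]
ctrl.movep(tcp([*s,.2],M),q4(M)); S()
ctrl.movel(tcp([*s,.065],M),max_speed=.12); S()
ctrl.close_gripper(60); S()
ctrl.movel(tcp([*s,.19],M),max_speed=.15); S()
M=tool(CY+np.pi/2,0); c=cad(0,.037)
ctrl.movep(tcp([*c,.19],M),q4(M)); S()
ctrl.movel(tcp([*c,.125],M),max_speed=.1); S("want",np.round(tcp([*c,.125],M),4))
im,_=vision.grab_frame("scene"); cv2.imwrite("pics/f.png",cv2.resize(im[100:270,110:340],None,fx=3,fy=3,interpolation=cv2.INTER_CUBIC))
P,_=cloud("scene");R=np.array([[np.cos(CY),-np.sin(CY)],[np.sin(CY),np.cos(CY)]]); L=np.c_[(P[:,:2]-c)@R,P[:,2]]
Q=box(L,(.01,-.02,.065),(.05,.02,.1)); print("front x",len(Q),np.round(np.median(Q[:,0]),4))
```

```text
23.18 tcp [ 0.479  -0.3529  0.1813] F [-0.2  0.6  1.1] w 0.0858 g 0.0
24.45 tcp [ 0.4791 -0.3541  0.0471] F [ 0.7 -0.3  0.4] w 0.0854 g 0.0
24.87 tcp [ 0.4784 -0.3543  0.0469] F [-3.  -0.4  6.3] w 0.049 g 61.7
25.85 tcp [ 0.4778 -0.354   0.1703] F [ 0.  -0.2 -1.9] w 0.0491 g 62.1
27.35 tcp [0.6154 0.026  0.1708] F [-0.1 -0.5 -2.7] w 0.0485 g 62.1
28.15 tcp [0.6157 0.0282 0.1067] F [ 0.3  0.2 -1.7] w 0.0491 g 62.1 want [0.6154 0.0279 0.1063]
front x 153 0.026
```

View pics/f.png

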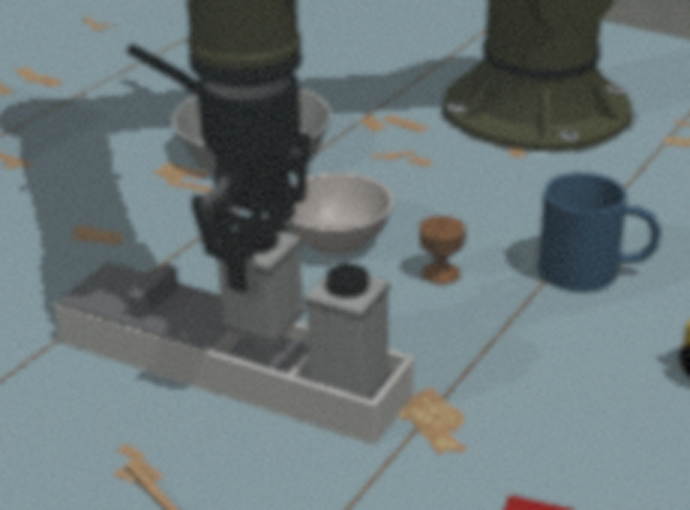

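The tall tin stands in cell_a, and the short tin hangs upright over cell_b at about (260,290). Feeling it down.

Run:
```python
from h import *
M=tool(CY+np.pi/2,0); c=cad(0,.037)
ctrl.movel(tcp([*c,.112],M),max_speed=.06)
feel(c,M,.112,.069)
```

```text
32.42 tcp [0.6154 0.028  0.0736] F [-2.5 -1.2  9.6] w 0.0494 g 63.3 dF [-2.  -1.5 12. ] pinch z 0.091
```

Run:
```python
from h import *
M=tool(CY+np.pi/2,0); c=cad(0,.037)
ctrl.ungrasp(); S(); ctrl.movel(tcp([*c,.2],M),max_speed=.12); S()
M=tool(0,0); ctrl.movep([.45,-.2,.3],q4(M)); S()
R=np.array([[np.cos(CY),-np.sin(CY)],[np.sin(CY),np.cos(CY)]])
for cam in("top","scene"):
    im,_=vision.grab_frame(cam); cv2.imwrite(f"pics/g_{cam}.png",im)
    P,_=cloud(cam)
    for n,y,z in(("tall",.117,.122),("short",.039,.106)):
        L=np.c_[(P[:,:2]-cad(0,y))@R,P[:,2]]; Q=box(L,(-.04,-.036,z-.006),(.04,.036,z+.005)); print(cam,n,*rect(Q))
    print("rib",rect(box(np.c_[(P[:,:2]-CO)@R,P[:,2]],(-.04,-.15,.064),(.04,-.02,.08))))
cv2.imwrite("pics/g.png",cv2.resize(cv2.imread("pics/g_scene.png")[100:270,110:340],None,fx=3,fy=3))
```

```text
32.87 tcp [0.6154 0.0279 0.0722] F [ 0.4 -1.2  0.5] w 0.0852 g 0.0
33.92 tcp [0.615  0.0276 0.1805] F [ 0.6 -0.5 -0.1] w 0.085 g 0.0
35.09 tcp [ 0.4504 -0.1992  0.2996] F [ 1.4  0.3 -0.7] w 0.0851 g 0.0
top tall [0.6 0.9] [50.4 49.9] 0.4
top short [-0.9 -2. ] [49.8 49.6] 0.7
rib (array([ -1.7, -75.2]), array([53.2, 14.5]), 1.3)
scene tall [4.  2.4] [48.3 50.5] 89.1
scene short [ 1.1 -1.2] [53.5 50.6] 1.5
rib (array([ -0.2, -74.4]), array([59.4, 16.5]), 1.4)
```

View pics/g.png

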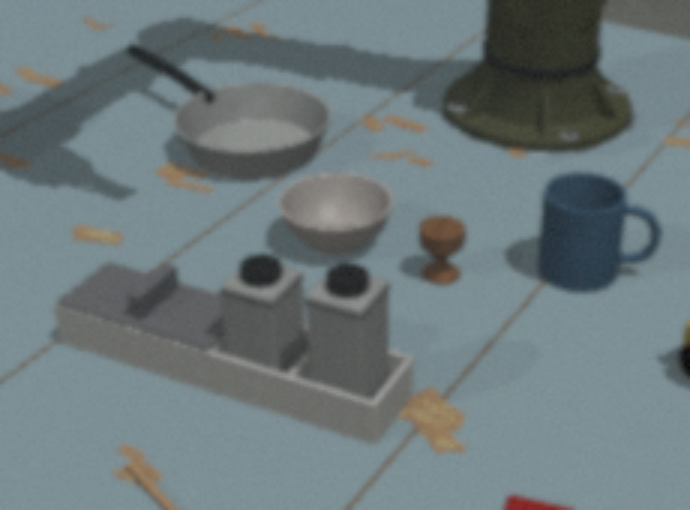

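Both tins stand upright in their cells. The rib sits at -75 mm, which puts the cover about 153 mm open, and the arm is clear of everything.

```bash
python3 -c "
from station import ticket
print(ticket.close_job())"
```

```text
the job is handed in; nothing more can be done
None
```

I slid the cover about 153 mm open and stood the tall tin in cell_a and the short tin in cell_b, upright with caps up, each felt down onto its floor before release; I handed the job in at about 35 s, and no verdict came back.

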